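# Take a timber reading with a spring-tipped probe

### The job

First slide the meter's selector grip along its track until it stands level with the pointer of the small steel clip beside the track. Then take the probe out of its holder and hold its spring tip on the chalk mark that is a ring with a cross inside it, with the probe square to the board's sloping face and pressed lightly so that the tip is about half pushed in, neither just touching nor driven to its stop. Finish while holding it there (do not let go or put it back), and leave the other things on the table where they are.

Things in the scene. Friction and masses are not known exactly. Their poses are not given: they have to be found in the camera images.
- meter: Grey meter housing fixed to the table, 130 mm (its x) by 200 mm (its y) by 40 mm high; origin at the centre of its underside, z up. The selector's track, an aluminium strip 40 mm wide and 14 mm high, 170 mm long along the meter's y, lies on its top along x = -32 mm, on the robot's side. Beware: the saw guard's black bar runs left to right 0.5 m above the table, some 0.25 m in front of the base.
- selector_top (a point): Centre of the top of the selector grip: a black block, 28 mm along the meter's x, 20 mm along its y, 40 mm high, its top 94 mm above the table. It slides along the meter's y with about 1.5 N of friction and stays where it is left. The easiest hold is from above, fingers closing along the meter's y.
- selector (a joint): Position of the selector grip along its track, 0 to 0.12 m, growing toward the meter's +y. At 0.06 it is at the middle of the meter.
- clip_point (a point): Point of the small steel clip (18 x 12 x 8 mm, fixed) that lies on the meter's top just beyond the track and points at it. The point's axes are those of the meter. The selector is set when its centre has the same position along the meter's y as this point.
- holder: Wooden block 60 x 60 x 60 mm on a thin steel foot 85 mm square, fixed to the table, with a square 18 mm hole straight down through its middle. Origin at the centre of its underside. The probe's handle rests on the block's top, 60 mm above the table; lift it over 50 mm straight up to clear the hole.
- probe: Loose cordless probe, 0.1 to 0.2 kg, upright in the holder. Origin: centre of the underside of its black handle; z up the probe, away from the tip. Handle 30 mm (x) by 22 mm (y), z = 0 to 88 mm; below it an aluminium nose 16 mm square to z = -34 mm, then a brass spring tip, 7 mm thick, round-ended, to z = -50 mm. Grip its flat sides, fingers closing along its y, 50 mm up the handle.
- probe_tip (a point): Round end of the probe's spring tip, on the probe's axis, 50 mm below the probe's origin when the tip is fully out.
- plunger (a joint): How far the spring tip is pushed into the probe: 0 fully out, 0.012 m at its stop. It takes 1.2 N to start moving and 0.4 N more for each mm (3.6 N half-way).
- stand: Plywood stand fixed to the table, base 135 mm (its x) by 215 mm (its y), about 90 mm high, origin at the centre of its underside, z up. It holds a dark brown board 120 x 200 x 19 mm that slopes 15 degrees: its low edge toward the stand's -x (the robot), its face looking up and toward -x.
- target (a point): Centre of the chalk mark to probe, on the board's face: a white ring 23 mm across with an upright cross inside it. z points straight out of the board's face, y along the board (level), x up the slope. Three marks lie in a row across the board, about 55 mm apart, in any order; the others are an empty ring and a bare diagonal cross with no ring.
- sanding_block: Bystander, leave alone: cork sanding block 66 x 112 x 34 mm, loose.
- screw_tin: Bystander, leave alone: round tin 75 mm across, 58 mm high, loose.
- offcut_4: Bystander, leave alone: flat pale wood offcut 60 x 130 x 12 mm, loose.
Things that resemble listed ones, but are neither listed nor needed, are in the scene too. Of the things like the probe, leave any that is orange; of the rest the larger one is meant.

How it is judged:
By the outcome, as a careful person would: the job done as asked, in the order asked, and still so for the second after the job is handed in, while the arm keeps its last pose, push and grip.
It also fails if it takes over 42 s, if anything falls off the work surface, if the arm or the gripper's body presses on something with over 40 N, if the wrist force passes 120 N, or if a joint passes its speed limit or range.

### The arm

A 6-joint arm with a two-finger parallel gripper is mounted at the origin on the work surface; the furniture and walls round the work are solid. World frame = base frame: x ahead of the robot, y to its left, z up, the work surface at z = 0. Lengths are in mm, angles in rad, forces in N, time in s.
With the tool pointing down it reaches from about 300 to 950 mm from the base axis. Payload 3.1 kg.
Tool frame: the origin (TCP) lies at the centre of the arm's flange, where the gripper is bolted on; the fingertips stand 173 mm ahead of it and the grasp point (between the pads) lies 155 mm ahead of it (env.pinch_z is the distance from the TCP to the grasp point, in mm); z points along the fingers, y is the line along which they close (so a half turn about z gives the same grasp; the last joint's range is limited). The gripper opens to 85 mm and grips with 20 to 120 N. Pads are 22 mm wide; open, the fingers measure 114 mm over their backs; the gripper's body (76 mm by 85 mm) begins 54 mm behind the grasp point. The pads swing forward as they close: fully open they stand 13 mm farther back than shut.
Start: joints at [1.22, 0.308, 1.634, -0, 1.2, -0.07], TCP at [173.229, 600.521, 404.672] pointing down, gripper open.
Joint ranges: [-3.06, 3.06], [-0.79, 1.96], [0.05, 2.63], [-1.19, 4.34], [0.05, 2.64], [-2.94, 2.94]. Speed limits (rad/s): [2.79, 2.79, 3.14, 3.14, 3.14, 3.14].

### API

Orientations are given as [roll, pitch, yaw] about the fixed x, y, z axes, in that order (R = Rz(yaw) Ry(pitch) Rx(roll)).
In Python, from plant import status, vision, finish_job, models, env gives the robot as it stands.
- The arm moves only by the tool apply_moves, never from a script. Its argument "commands" is text: rows parted by semicolons, each of 7 numbers parted by spaces: the closure, from -1 (fully open) to 1 (shut), then the shift along the tool's x, y, z normalised to -1 to 1, where 1 is 300 mm, then the turn, a rotation vector about the tool's x, y, z normalised to -1 to 1, where 1 is pi rad. In form: hand tx ty tz ax ay az; .... A call has 1 to 8 rows; each row is the pose to reach, as a shift and turn from the pose commanded when the call began, along the tool's axes at that moment, turning the shorter way round; what a row does not reach only later rows make up. A row lasts 1/12 s, in which the tool goes at most 41.7 mm and 7.16 degrees, less where a joint would pass 70% of its speed; a pose out of reach is approached as far as the arm can. A call with a number of a shift or a turn outside -1 to 1 is refused whole. A call with a gripper value outside its range is refused whole. The fingers move at their own pace and stop on an object; the grip force is fixed at half the most. Time passes only in rows, so rows that repeat a pose let the fingers close. It gives the time, the measured TCP pose, the force, the opening and the grip force at its end, in the units of the state.
- status.observe(): the state, without advancing time (a new reading comes with each control period).
- vision.get_image(name): name is "side" or "top" or "wrist"; returns the picture (480x640x3 uint8, red, green, blue); there is no depth.
- vision.camera_params(name): a dict with "camera_matrix" (3x3 intrinsics, pixels), "D" ([k1, k2, p1, p2, k3] as OpenCV has them; the pictures are not rectified), "R" (3x3) and "t" (3): a world point X has camera coordinates R X + t. Camera axes: x right, y down, z forward; pixel columns grow to the right and rows downward; lengths in mm; the calibration is good to about 2 mm. A picture is of the moment at which its call begins: read the wrist's pose just before it. camera_params takes no time and is no camera call; for the wrist camera it gives the pose at the moment of the call.
- finish_job(): hands the job in; it is judged then, once.
Trained networks look in the newest picture that a camera, given by its name, has taken for a name from the list of things; names that differ only in an ending like _2 or _b are one class to them, and where a whole thing is asked for, a point or a joint stands for the part that bears it (a point fixed in the world has none). Each returns a list of dicts, best first, with "confidence" (0 to 1); they miss things now and then, are a little off and sometimes report something else, mostly with a low value. They report only what shows in the picture. A call takes as long as a camera call. They do not tell look-alikes from the thing itself.
- models.search_frame(label, camera): "rect" ([left, top, right, bottom] in pixels, round what is visible of it).
- models.trace(label, camera): "pixels" (480x640 bool, what is visible of it) and "rect" ([left, top, right, bottom] in pixels, round what is visible of it).
- models.landmark_of(label, camera): "point" ([column, row] in pixels: a listed point, or the origin of a listed thing).
The state is a dict: "time": time; "joint_positions": joint angles; "joint_velocities": joint speeds; "tau": joint torques, N m; "tcp_pos": TCP position; "ee_rot": TCP orientation; "contact_force": force on the tool from outside, world axes, zero at the start; "ft_torque": the same for the moment, N m; "opening": finger opening in mm; "finger_force": force on a finger pad.
Only numpy, scipy, OpenCV 4.12 (cv2) and the standard library are available. Lean on these libraries where they do the work, as an engineer would, in place of code of your own. Each camera call takes 0.05 s, during which the arm holds its last target. There are 200 camera calls.

## Working session

There is one attempt and no reset: what is moved stays moved. The work goes in short steps, Python scripts to look and compute and a tool call to move; the robot and the scene stay as the last step left them, time stands still between calls to the robot, and variables do not carry over. Pictures are saved under pics/ and viewed, at most 14 in all, crops included, and the job is handed in when it is done.

Besides the shell and the picture viewer there is one more tool, called after "Call:" as name(argument=value, ...) on one line, values as JSON. apply_moves: Moves the arm, as the interface text tells. Its arguments: {"type":"object","properties":{"commands":{"type":"string"}},"required":["commands"]}

```bash
mkdir -p pics; cat > h.py <<'E'
import numpy as np, cv2
from plant import status, vision, finish_job, models, env
from scipy.spatial.transform import Rotation as Ro
def par(c):
    p=vision.camera_params(c); return [np.array(p[k],float) for k in("camera_matrix","D","R","t")]
def ray(c,px,P=None):
    K,D,R,t=P or par(c)
    u=cv2.undistortPoints(np.array([[px]],float),K,D)[0,0]
    d=R.T@np.array([u[0],u[1],1]); return -R.T@t.ravel(), d/np.linalg.norm(d)
def onz(c,px,z,P=None):
    o,d=ray(c,px,P); return o+d*(z-o[2])/d[2]
def tri(*rs):
    A=sum(np.eye(3)-np.outer(d,d) for o,d in rs); b=sum((np.eye(3)-np.outer(d,d))@o for o,d in rs)
    X=np.linalg.solve(A,b); return X,[np.linalg.norm((np.eye(3)-np.outer(d,d))@(X-o)) for o,d in rs]
def proj(c,X,P=None):
    K,D,R,t=P or par(c)
    return cv2.projectPoints(np.array(X,float).reshape(-1,3),cv2.Rodrigues(R)[0],t,K,D)[0].reshape(-1,2)
def save(c,n):
    im=vision.get_image(c); cv2.imwrite(f"pics/{n}.png",im[:,:,::-1]); return im
E
python3 - <<'E'
from h import *
np.set_printoptions(precision=1,suppress=True)
print(status.observe())
ims=[]
for c in("top","side"):
    save(c,c+"0")
    P=par(c); print(c,P[0].tolist(),-P[2].T@P[3].ravel(),P[2][2])
    for l in("selector_top","clip_point","target","probe","probe_tip","holder","meter","stand"):
        print(c,l,[(np.round(r["point"],1).tolist(),round(r["confidence"],2)) for r in models.landmark_of(l,c)][:4])
E
```

```text
{'time': 0.0, 'joint_positions': array([ 1.2,  0.3,  1.6,  0. ,  1.2, -0.1]), 'joint_velocities': array([-0.,  0.,  0., -0.,  0.,  0.]), 'tau': array([  0. , -41.5, -27.7,   0. ,   0. ,   0. ]), 'tcp_pos': array([173.1, 600.1, 403.4]), 'ee_rot': array([-3.1, -0. ,  2.9]), 'contact_force': array([ 0.8, -0.4, -0.2]), 'ft_torque': array([0.1, 0. , 0. ]), 'finger_force': 0.0, 'opening': 85.12823582391184}
top [[476.3279091013088, 0.0, 313.98790679245354], [0.0, 476.3279091013088, 237.01672626425602], [0.0, 0.0, 1.0]] [ 577.4  -71.7 1051.9] [ 0.1 -0.  -1. ]
top selector_top [([202.9, 304.3], 0.67)]
top clip_point [([170.5, 279.6], 0.61)]
top target [([391.7, 296.5], 0.51)]
top probe [([291.4, 297.0], 0.58), ([345.0, 214.3], 0.56), ([294.4, 246.4], 0.48), ([293.0, 290.0], 0.32)]
top probe_tip [([287.4, 207.3], 0.45)]
top holder [([291.9, 289.9], 0.65)]
top meter [([195.7, 283.2], 0.68)]
top stand [([412.8, 287.3], 0.77)]
side [[457.5519687086299, 0.0, 316.63886234921983], [0.0, 457.5519687086299, 237.22335142769666], [0.0, 0.0, 1.0]] [290.4 701.9 451.9] [ 0.4 -0.8 -0.4]
side selector_top [([352.4, 303.5], 0.95)]
side clip_point [([304.7, 344.8], 0.52)]
side target []
side probe [([332.6, 279.0], 0.92), ([319.5, 246.0], 0.67), ([380.2, 275.3], 0.55)]
side probe_tip []
side holder [([377.2, 302.6], 0.79), ([354.0, 302.5], 0.6)]
side meter [([318.2, 360.2], 0.68)]
side stand [([285.9, 286.9], 0.34)]
```

View pics/top0.png

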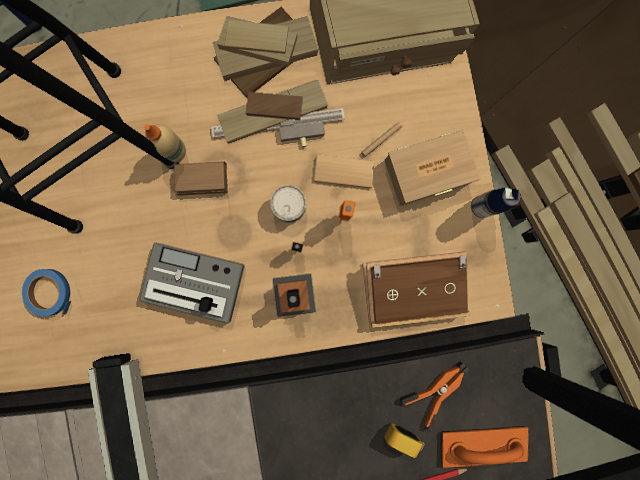

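View pics/side0.png

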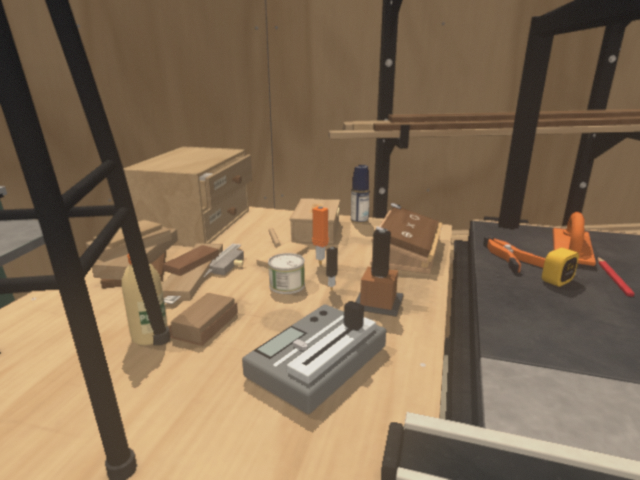

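The top view shows the ring with the upright cross at (392,295), the black-handled probe in the holder at (293,297), the orange one at (347,209) and a small black one at (297,247). The selector is at (204,303), and the clip candidate is at (178,276). The side view shows a black frame at upper right, with a corner near (535,20).

```bash
python3 - <<'E'
from h import *
np.set_printoptions(precision=1,suppress=True)
print([a for a in dir(env) if a[0]!='_'])
print("sel",tri(ray("top",(202.9,304.3)),ray("side",(352.4,303.5))))
for n,px,z in (("clip",(170.5,279.6),48),("clip2",(178,276),48),("sel",(202.9,304.3),94),("tgt",(391.7,296.5),80),("holder",(291.9,289.9),0),("meter",(195.7,283.2),0),("probe top",(293,297),148),("stand",(412.8,287.3),0)):
    print(n,onz("top",px,z))
print("clip tri",tri(ray("top",(178,276)),ray("side",(302,344))))
print("barcorner",tri(ray("top",(527,375)),ray("side",(535,22))))
for y in(-400,-300,-200,-100,0,100,200,300,400): print(y,proj("side",[250,y,500]),proj("top",[250,y,500]))
t=cv2.imread("pics/top0.png")[235:335,135:325]; s=cv2.imread("pics/side0.png")[260:410,230:430]
a=cv2.resize(t,None,fx=3.6,fy=3.6,interpolation=2); b=cv2.resize(s,None,fx=2,fy=2,interpolation=2)
o=np.zeros((600,800,3),np.uint8); 
a=cv2.resize(t,(532,280),interpolation=2); b=cv2.resize(s,(427,320),interpolation=2)
tt=cv2.resize(cv2.imread("pics/top0.png")[255:330,355:475],(370,232),interpolation=2)
o[:280,:532]=a;o[280:,:427]=b;o[280:512,430:]=tt
cv2.imwrite("pics/c0.png",o)
E
```

```text
['MotionError', 'pinch_z']
sel (array([504.7, 125.5,  94.6]), [np.float64(0.4999883821279598), np.float64(0.49998838212797986)])
clip [551.8 204.6  48. ]
clip2 [559.6 188.7  48. ]
sel [504.2 125.4  94. ]
tgt [ 520.5 -256.8   80. ]
holder [530.1 -51.1   0. ]
meter [543.3 161.4   0. ]
probe top [523.3 -56.1 148. ]
stand [ 536.1 -319.6    0. ]
clip tri (array([559.8, 189.5,  45.3]), [np.float64(0.25028713718091455), np.float64(0.25028713718075984)])
barcorner (array([ 388.3, -357.6,  485.4]), [np.float64(56.49648928595694), np.float64(56.49648928595691)])
-400 [[584.6  20.3]] [[563.1 528.2]]
-300 [[587.7  17.4]] [[488.4 536.3]]
-200 [[591.5  13.7]] [[408.1 541.8]]
-100 [[596.3   9.1]] [[324.4 544.4]]
0 [[602.6   3.1]] [[239.7 544.2]]
100 [[611.1  -5.1]] [[156.5 541. ]]
200 [[623.4 -16.9]] [[ 77.2 534.6]]
300 [[642.6 -35.4]] [[  4.6 525. ]]
400 [[677.1 -68.5]] [[-58.3 512. ]]
```

View pics/c0.png

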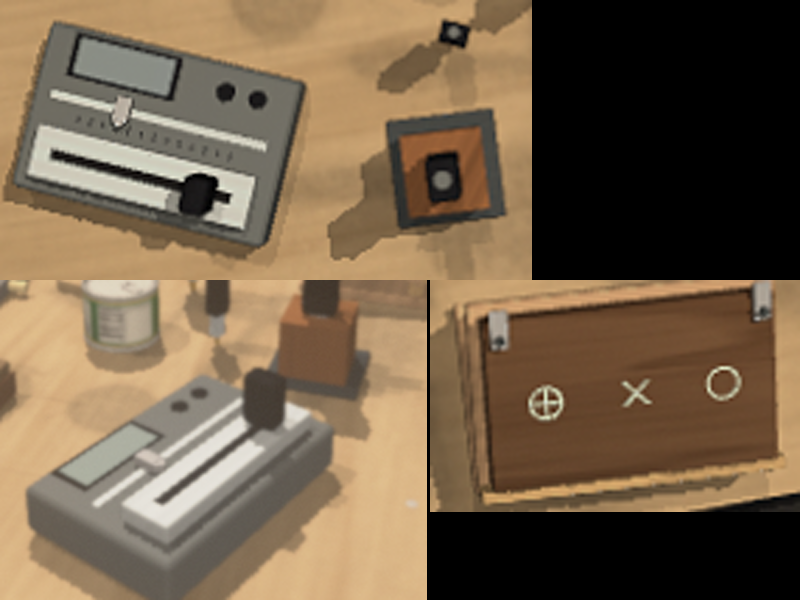

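The crop confirms the silver clip, with its pointer end near top pixel (178,280), on the strip beyond the track. The selector stands to the right of it. I'll lift above the guard bar first.

Call:
apply_moves(commands="-1 0 0 -1 0 0 0;-1 0 0 -1 0 0 0;-1 0 0 -1 0 0 0;-1 0 0 -1 0 0 0;-1 0 0 -1 0 0 0;-1 0 0 -1 0 0 0;-1 0 0 -1 0 0 0;-1 0 0 -1 0 0 0")

```text
time: 1.57
tcp_pos: [172.7, 599.2, 714.7]
ee_rot: [3.127, 0.001, 2.861]
contact_force: [0.0, 0.4, 1.9]
opening: 85.2
finger_force: 0.0
```

```bash
cat > kin.py <<'E'
from h import *
import json,os
def log():
    s=status.observe(); L=json.load(open("k.json")) if os.path.exists("k.json") else []
    L.append([list(map(float,s["joint_positions"])),list(map(float,s["tcp_pos"])),list(map(float,s["ee_rot"]))]); json.dump(L,open("k.json","w")); return s
E
python3 - <<'E'
from kin import *
json.dump([[[1.22,0.308,1.634,0,1.2,-0.07],[173.229,600.521,404.672],[-3.1416,0,2.9]]],open("k.json","w"))
s=log(); print({k:np.round(s[k],4) for k in s})
save("side","side1")
E
```

```text
{'time': np.float64(1.5667), 'joint_positions': array([ 1.2203,  0.2031,  1.1612,  0.    ,  1.7625, -0.0697]), 'joint_velocities': array([ 0.0025,  0.0386, -0.1295,  0.0005,  0.1347, -0.0006]), 'tau': array([-3.00500e-01, -3.19434e+01, -2.56115e+01, -9.00000e-03,
        1.09000e-02,  0.00000e+00]), 'tcp_pos': array([172.7432, 599.2353, 714.6699]), 'ee_rot': array([3.1268e+00, 1.0000e-03, 2.8608e+00]), 'contact_force': array([0.0059, 0.4222, 1.8754]), 'ft_torque': array([-0.0019, -0.0102, -0.0159]), 'finger_force': np.float64(0.0), 'opening': np.float64(85.2264)}
```

View pics/side1.png

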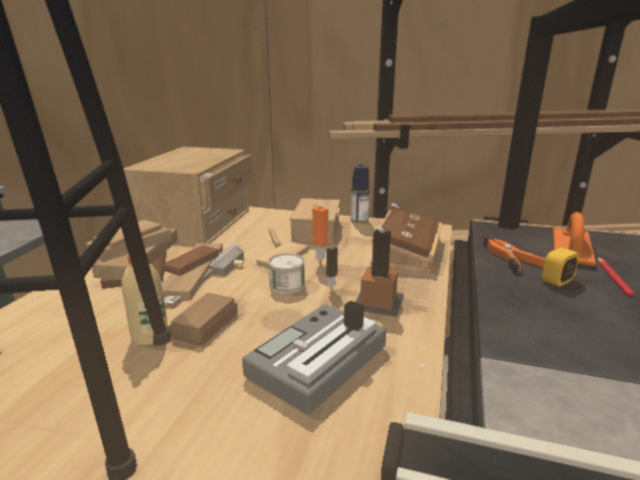

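```bash
cat >> h.py <<'E'
def cmd(pos,rot=None,base=None):
    s=status.observe(); p,R0=(s["tcp_pos"],Ro.from_euler("xyz",s["ee_rot"])) if base is None else base
    R1=R0 if rot is None else rot
    d=R0.inv().apply(np.array(pos)-p)/300; a=(R0.inv()*R1).as_rotvec()/np.pi
    return np.round(np.r_[d,a],4)
E
python3 - <<'E'
from h import *
a=onz("top",(153.6,268.2),46);b=onz("top",(230,287.5),46); d=(a-b)/np.linalg.norm(a-b); print("meter y",d,"yaw",np.arctan2(-d[0],d[1]))
print(cmd([310,400,755],Ro.from_euler("xyz",[np.pi,0,2.861])))
print(cmd([460,150,755],Ro.from_euler("xyz",[np.pi,0,2.861]),([310,400,755],Ro.from_euler("xyz",[np.pi,0,2.861]))))
E
```

```text
meter y [0.23257844 0.97257764 0.        ] yaw -0.23472798946656276
[-6.237e-01 -5.102e-01 -1.453e-01  4.400e-03  3.000e-04 -1.000e-04]
[-0.7112 -0.6623 -0.      0.      0.      0.    ]
```

Call:
apply_moves(commands="-1 -0.62 -0.51 -0.145 0 0 0;-1 -0.62 -0.51 -0.145 0 0 0;-1 -0.62 -0.51 -0.145 0 0 0;-1 -0.62 -0.51 -0.145 0 0 0;-1 -0.62 -0.51 -0.145 0 0 0;-1 -0.62 -0.51 -0.145 0 0 0;-1 -0.62 -0.51 -0.145 0 0 0")

```text
time: 2.2
tcp_pos: [312.1, 397.7, 748.9]
ee_rot: [-3.141, 0.004, 2.853]
contact_force: [-0.7, 0.2, 0.6]
opening: 85.6
finger_force: 0.0
```

Call:
apply_moves(commands="-1 -0.71 -0.66 0 0 0 0;-1 -0.71 -0.66 0 0 0 0;-1 -0.71 -0.66 0 0 0 0;-1 -0.71 -0.66 0 0 0 0;-1 -0.71 -0.66 0 0 0 0;-1 -0.71 -0.66 0 0 0 0;-1 -0.71 -0.66 0 0 0 0;-1 -0.71 -0.66 0 0 0 0")

```text
time: 2.87
tcp_pos: [462.6, 148.0, 745.3]
ee_rot: [-3.137, -0.001, 2.852]
contact_force: [-0.6, 0.6, -0.1]
opening: 85.3
finger_force: 0.0
```

```bash
python3 - <<'E'
from kin import *
from scipy.optimize import least_squares
np.set_printoptions(precision=4,suppress=True)
s=log(); print(s["joint_positions"],s["tcp_pos"],s["ee_rot"],s["contact_force"])
P=par("wrist"); print("cam",-P[2].T@P[3].ravel(),P[2][2])
L=json.load(open("k.json"))
for q,p,e in L:
    print(np.hypot(p[0],p[1]),p[2],q[1:5],sum(q[1:3])+q[4], np.arctan2(p[1],p[0])-q[0])
E
```

```text
[ 0.2212 -0.0728  1.3948 -0.0041  1.8228 -1.0609] [462.5799 148.0456 745.3098] [-3.1365 -0.0009  2.8519] [-0.5826  0.5912 -0.0962]
cam [398.9121 167.1859 714.3584] [ 0.2545 -0.0802 -0.9638]
625.0070062663298 404.672 [0.308, 1.634, 0, 1.2] 3.142 0.0699558527708537
623.6370783677277 714.6698642222146 [0.20307752365488763, 1.1611690197200375, 1.1782555959496864e-05, 1.7625338154107535] 3.1267803587856786 0.06981146775939528
485.69299538541395 745.3098386022751 [-0.07279491302636511, 1.3947700029113517, -0.004133228934854557, 1.8228441799984672] 3.1448192698834534 0.08849231180514919
```

```bash
python3 - <<'E'
from kin import *
from scipy.optimize import least_squares
np.set_printoptions(precision=1,suppress=True)
P=par("wrist"); save("wrist","w0")
for l,z in(("selector_top",94),("clip_point",48),("probe",60),("holder",0),("meter",0)):
    for r in models.landmark_of(l,"wrist"): print(l,np.array(r["point"]),round(r["confidence"],2),onz("wrist",r["point"],z,P))
L=json.load(open("k.json"))
def f(x,full=False):
    a,e,l1,l2,d=x;o=[]
    for q,p,_ in L:
        r=np.sqrt(p[0]**2+p[1]**2-43.6**2);s=q[1]+q[2]
        o+=[a+l1*np.sin(q[1])+l2*np.sin(s)+e*np.cos(s)-r,d+l1*np.cos(q[1])+l2*np.cos(s)-e*np.sin(s)-p[2]]
    return np.r_[o,np.array([a,e])*1e-3]
r=least_squares(f,[0,0,450,480,150]); print(r.x,r.fun)
E
```

```text
selector_top [101.2 284.9] 0.74 [ 523.6 -263.    94. ]
selector_top [316.7 214.2] 0.46 [510.3 127.9  94. ]
probe [221.8 242.5] 0.65 [517.5 -49.6  60. ]
probe [238.9 291.3] 0.5 [613.3 -51.9  60. ]
probe [200.5 340.7] 0.48 [ 687.4 -155.5   60. ]
holder [229.9 239.7] 0.82 [527.5 -52.6   0. ]
meter [341.9 220.2] 0.62 [551.8 164.5   0. ]
[ -0.8  42.1 492.2 526.2 165.7] [ 0.   0.  -0.  -0.1  0.   0.1 -0.   0. ]
```

View pics/w0.png

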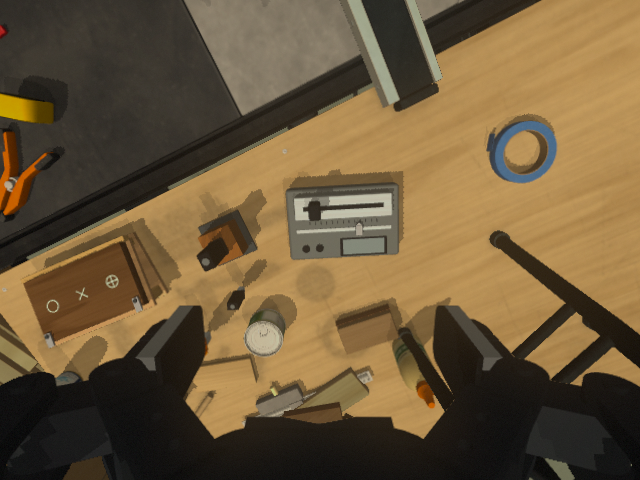

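```bash
python3 - <<'E'
from h import *
np.set_printoptions(precision=1,suppress=True)
for z in(0,500): print(z,onz("top",(530,375),z))
f=onz("top",(530,375),0)
print("side proj foot->",[proj("side",[f[0],f[1],z])[0] for z in(0,200,400,500,550)])
print("top proj",[proj("top",[f[0],f[1],z])[0] for z in(0,200,400,500,550)])
for x in (200,250,300): print(x,[proj("side",[x,y,z])[0].round() for z in(480,520) for y in(-700,-600,-500,-400,-200)])
# side rays at given x plane
for px in((532,18),(548,33),(638,8)):
    o,d=ray("side",px); print(px,[ (o+d*(zz-o[2])/d[2]).round() for zz in(480,500,520)],[(o+d*(x-o[0])/d[0]).round() for x in(200,250,300)])
E
```

```text
0 [ 333.6 -594.7    0. ]
500 [ 449.5 -346.1  500. ]
side proj foot-> [array([504.8, 227. ]), array([516.7, 154.8]), array([530.7,  72.3]), array([538.7,  26.3]), array([543. ,   1.9])]
top proj [array([530., 375.]), array([578.1, 397. ]), array([647.7, 428.3]), array([693.1, 448.3]), array([717.9, 458.9])]
200 [array([600.,  35.]), array([604.,  34.]), array([608.,  32.]), array([613.,  31.]), array([627.,  27.]), array([604.,  16.]), array([608.,  14.]), array([613.,  10.]), array([619.,   7.]), array([634.,  -4.])]
250 [array([576.,  36.]), array([578.,  35.]), array([580.,  33.]), array([582.,  32.]), array([588.,  28.]), array([580.,  17.]), array([582.,  15.]), array([584.,  12.]), array([587.,   8.]), array([595.,  -1.])]
300 [array([553.,  36.]), array([553.,  35.]), array([553.,  34.]), array([553.,  33.]), array([552.,  29.]), array([557.,  18.]), array([557.,  16.]), array([557.,  13.]), array([557.,  10.]), array([558.,   1.])]
(532, 18) [array([316., 150., 480.]), array([ 334., -243.,  500.]), array([ 353., -635.,  520.])] [array([ 200., 2640.,  353.]), array([ 250., 1568.,  408.]), array([300., 495., 462.])]
(548, 33) [array([ 308., -392.,  480.]), array([  321., -1171.,   500.]), array([  334., -1950.,   520.])] [array([ 200., 6222.,  310.]), array([ 250., 3168.,  389.]), array([300., 113., 467.])]
(638, 8) [array([238., 220., 480.]), array([ 200., -123.,  500.]), array([ 163., -466.,  520.])] [array([ 200., -127.,  500.]), array([250., 332., 473.]), array([300., 790., 447.])]
```

```bash
cat >> kin.py <<'E'
def tool(yaw,t): return Ro.from_euler("xyz",[np.pi,0,yaw])*Ro.from_rotvec([0,t,0])
def clear(p,R,d6=100,cz=520):
    w=np.array(p)-d6*R.as_matrix()[:,2]; rr=np.hypot(w[0],w[1]); r=np.sqrt(rr**2-43.6**2)
    th=np.arctan2(w[1],w[0])-np.arcsin(43.6/rr); d1=165.7+d6; z=w[2]-d1
    l1,l2=492.2,np.hypot(526.2,42.1); D=np.hypot(r,z)
    a=(D*D+l1*l1-l2*l2)/2/D; h=np.sqrt(l1*l1-a*a); u=np.array([r,z])/D; E=a*u+h*np.array([-u[1],u[0]])
    v=np.array([r,z])-E; s=np.arctan2(v[0],v[1])-np.arctan2(42.1,526.2)
    bx=275/np.cos(th)  # far edge of bar in arm plane (bar yaw ignored)
    n=-np.array([np.cos(s),-np.sin(s)])
    return round(float((np.array([r,z+d1])-[bx,cz])@n),1), round(float(th),2)
E
python3 - <<'E'
from kin import *
sel=np.array([505,125.5,82]);ho=np.array([525,-53,110]);tg=np.array([520,-257,78])
for d6 in(80,100,130):
  for t in(-.1,0,.2,.44,.6):
    R=tool(2.907,t);z=R.as_matrix()[:,2]
    o=[clear(g-155*z,R,d6) for g in(sel,ho,tg+[-25,0,97])]
    print(d6,t,o)
R=tool(2.907,.436);print(cmd(np.array([515,150,330])-155*R.as_matrix()[:,2],R),np.array([515,150,330])-155*R.as_matrix()[:,2])
s=status.observe();print(clear(s["tcp_pos"],Ro.from_euler("xyz",s["ee_rot"])))
E
```

```text
80 -0.1 [(6.9, 0.18), (12.6, -0.18), (16.1, -0.57)]
80 0 [(17.5, 0.16), (23.6, -0.18), (27.3, -0.56)]
80 0.2 [(35.7, 0.13), (41.6, -0.19), (44.0, -0.53)]
80 0.44 [(51.1, 0.1), (55.4, -0.19), (54.4, -0.51)]
80 0.6 [(57.4, 0.08), (60.0, -0.19), (56.1, -0.5)]
100 -0.1 [(20.2, 0.18), (26.7, -0.18), (32.0, -0.57)]
100 0 [(32.1, 0.16), (39.0, -0.18), (44.4, -0.56)]
100 0.2 [(52.0, 0.13), (58.6, -0.19), (62.5, -0.53)]
100 0.44 [(68.2, 0.09), (73.0, -0.19), (73.1, -0.51)]
100 0.6 [(74.3, 0.07), (77.2, -0.19), (74.2, -0.49)]
130 -0.1 [(40.1, 0.18), (47.8, -0.18), (55.8, -0.57)]
130 0 [(53.9, 0.16), (62.0, -0.18), (70.0, -0.56)]
130 0.2 [(76.4, 0.12), (84.2, -0.19), (90.3, -0.53)]
130 0.44 [(93.8, 0.09), (99.4, -0.19), (101.0, -0.5)]
130 0.6 [(99.4, 0.07), (102.6, -0.2), (100.9, -0.49)]
[-0.4025  0.0478  0.9243  0.0031  0.1385 -0.0137] [578.66616006 134.78423031 470.49946767]
(267.3, 0.23)
```

Call:
apply_moves(commands="-1 -0.4 0.05 0.92 0 0.139 -0.014;-1 -0.4 0.05 0.92 0 0.139 -0.014;-1 -0.4 0.05 0.92 0 0.139 -0.014;-1 -0.4 0.05 0.92 0 0.139 -0.014;-1 -0.4 0.05 0.92 0 0.139 -0.014;-1 -0.4 0.05 0.92 0 0.139 -0.014;-1 -0.4 0.05 0.92 0 0.139 -0.014;-1 -0.4 0.05 0.92 0 0.139 -0.014")

```text
time: 3.83
tcp_pos: [578.5, 135.0, 464.2]
ee_rot: [3.136, -0.446, 2.908]
contact_force: [-0.4, 0.2, -1.1]
opening: 85.2
finger_force: 0.0
```

```bash
python3 - <<'E'
from kin import *
np.set_printoptions(precision=3,suppress=True)
s=log(); q=s["joint_positions"];p=s["tcp_pos"];R=Ro.from_euler("xyz",s["ee_rot"]);z=R.as_matrix()[:,2]
print(q,p,s["ee_rot"],s["contact_force"])
sg=q[1]+q[2]
for d6 in(60,80,100,120,140,160):
    w=p-d6*z; rr=np.hypot(*w[:2]); r=np.sqrt(rr**2-43.6**2)
    print(d6, -.8+492.2*np.sin(q[1])+526.2*np.sin(sg)+42.1*np.cos(sg)-r, 165.7+d6+492.2*np.cos(q[1])+526.2*np.cos(sg)-42.1*np.sin(sg)-w[2])
P=par("wrist"); save("wrist","w1")
for l,zz in(("selector_top",94),("clip_point",48),("probe",60),("holder",0),("meter",0)):
    for r in models.landmark_of(l,"wrist"): print(l,np.array(r["point"]),round(r["confidence"],2),onz("wrist",r["point"],zz,P))
np.save("P1.npy",np.array(P,dtype=object),allow_pickle=True)
E
```

```text
[ 0.118  0.32   1.525  0.156  1.714 -1.228] [578.482 134.963 464.183] [ 3.136 -0.446  2.908] [-0.43   0.246 -1.06 ]
60 33.41821345821563 -8.430185592736791
80 25.652391854844836 -6.477794807176792
100 17.864425553363844 -4.525404021616737
120 10.055124318656226 -2.573013236056795
140 2.2252609715914105 -0.6206224504967395
160 -5.624426654862077 1.3317683350632024
selector_top [287.5 321.3] 0.63 [508.179 123.861  94.   ]
clip_point [364.6 344.8] 0.58 [550.984 194.175  48.   ]
meter [334.5 348.1] 0.8 [551.385 163.601   0.   ]
```

View pics/w1.png

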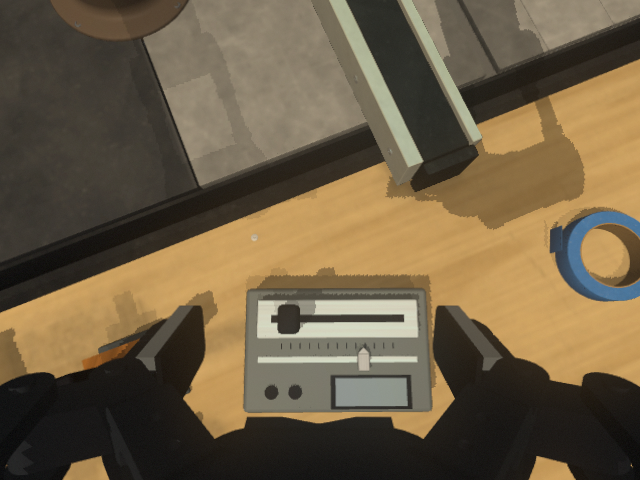

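The wrist view shows the selector at (289,319), the clip pointer at (364,346), and the narrow strip from (258,360) to (417,359).

```bash
python3 - <<'E'
from kin import *
np.set_printoptions(precision=3,suppress=True)
P=list(np.load("P1.npy",allow_pickle=True)); P=[np.array(x,float) for x in P]
im=cv2.imread("pics/w1.png"); g=cv2.cvtColor(im,6)
# white strip edges (upper track) : fit lines on threshold
for (x0,x1,y0,y1) in((315,412,299,312),(262,350,352,368)):
    sub=g[y0:y1,x0:x1].astype(int); rows=np.argmax(np.diff(sub,axis=0),axis=0)+y0+1
    f=np.polyfit(np.arange(x0,x1),rows,1,w=None); A=onz("wrist",(x0,np.polyval(f,x0)),50,P);B=onz("wrist",(x1,np.polyval(f,x1)),50,P);d=B-A
    print(f,np.arctan2(-d[0],d[1]),np.std(rows-np.polyval(f,np.arange(x0,x1))))
yaw=-.235;my=np.array([-np.sin(yaw),np.cos(yaw),0])
C=[onz("wrist",(364,346),48,P),onz("top",(178.3,280),48)]
C.append(tri(ray("wrist",(364,346),P),ray("top",(178.3,280)))[0])
S=[onz("wrist",(288,320),94,P),np.array([504.7,125.5,94.6]),onz("top",(202.9,304.3),94)]
print(C,[c@my for c in C]);print(S,[c@my for c in S])
# black selector extents
print(g[310,270:310]);print(g[295:340,288])
E
```

```text
[ -0. 300.] -0.23458685630470857 1.2568613528907185e-14
[ -0.009 359.472] -0.2277897373761389 0.3991144414330677
[array([552.023, 193.246,  48.   ]), array([551.168, 187.905,  48.   ]), array([552.255, 193.594,  31.197])] [np.float64(316.46888606913365), np.float64(311.07627252157556), np.float64(316.86197208800354)]
[array([507.109, 124.588,  94.   ]), array([504.7, 125.5,  94.6]), array([504.213, 125.418,  94.   ])] [np.float64(239.24019821257752), np.float64(239.56640462536345), np.float64(239.37357474295644)]
[205 206 206 207 192 184 183 145  59  50  49  50  51  51  50  51  51  51
  51  52  51  52  51  52  51  49  48  45  46  45 138 144 143 143 144 143
 144 143 143 144]
[ 75  74  74  76  81 109 123 126 126  81  50  47  48  52  51  51  51  52
  51  53  51  51  52  54  53  53  53  53  52  53  53  52  54  55  54  52
  52  50  69 179 210 207 180 138 120]
```

```bash
python3 - <<'E'
from kin import *
R=tool(2.907,.3);z=R.as_matrix()[:,2];G=np.array([505.5,125.3,82])
a=G-155*z-90*z
s=status.observe(); print(s["tcp_pos"],s["joint_velocities"])
print(cmd(a,R)); print(clear(G-155*z,R,146)); print("then",90/300)
E
```

```text
[578.68376471 134.72612002 475.90823846] [-6.63698509e-03 -8.65646831e-03  5.98231764e-05 -2.83683359e-03
 -9.33309694e-03 -2.16244549e-03]
[-0.233  -0.0934  0.4782  0.0037 -0.0419  0.0007]
(98.6, 0.1)
then 0.3
```

Call:
apply_moves(commands="-1 -0.233 -0.093 0.478 0 -0.042 0;-1 -0.233 -0.093 0.478 0 -0.042 0;-1 -0.233 -0.093 0.478 0 -0.042 0;-1 -0.233 -0.093 0.478 0 -0.042 0;-1 -0.233 -0.093 0.478 0 -0.042 0;-1 -0.233 -0.093 0.478 0 -0.042 0;-1 -0.233 -0.093 0.478 0 -0.042 0;-1 -0.233 -0.093 0.478 0 -0.042 0")

```text
time: 4.8
tcp_pos: [577.1, 108.2, 316.9]
ee_rot: [3.129, -0.298, 2.908]
contact_force: [0.7, 0.5, 1.5]
opening: 85.5
finger_force: 0.0
```

```bash
python3 - <<'E'
from kin import *
np.set_printoptions(precision=3,suppress=True)
R=tool(2.907,.3);z=R.as_matrix()[:,2];G=np.array([505.5,125.3,82])
P=par("wrist");s0=status.observe();
save("wrist","w2")
for l,zz in(("selector_top",94),("clip_point",48)):
    for r in models.landmark_of(l,"wrist"): print(l,np.array(r["point"]),round(r["confidence"],2),onz("wrist",r["point"],zz,P))
s=status.observe(); print(s0["tcp_pos"],s["tcp_pos"],s["joint_velocities"],G-245*z, s["ee_rot"],R.as_euler("xyz"))
print(cmd(G-155*z,R))
np.save("P2.npy",np.array(P,dtype=object),allow_pickle=True)
E
```

```text
selector_top [311.9 255.7] 0.81 [506.276 124.684  94.   ]
clip_point [424.8 297.2] 0.84 [551.262 191.959  48.   ]
[577.059 108.182 316.863] [576.335 108.017 315.368] [-0.     0.013  0.017 -0.001 -0.004 -0.   ] [575.919 108.47  316.057] [ 3.13  -0.3    2.907] [ 3.142 -0.3    2.907]
[ 0.002 -0.002  0.298  0.004  0.     0.   ]
```

View pics/w2.png

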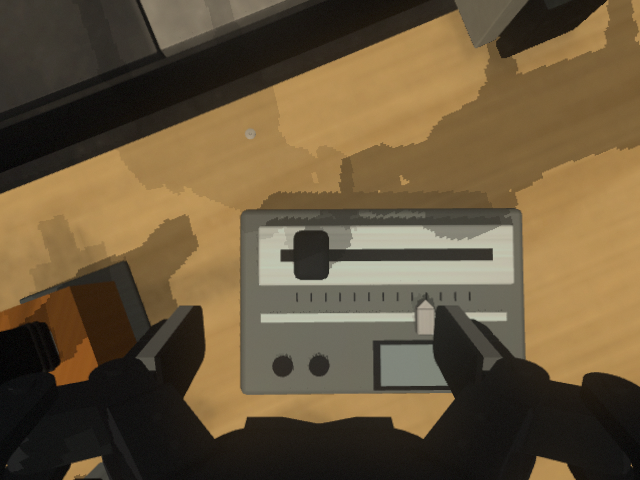

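The wrist view shows the selector centred at (312,255) between the fingers, and the clip tip at (425,298). I'll lower and grip.

Call:
apply_moves(commands="-1 0 0 0.13 0 0 0;-1 0 0 0.22 0 0 0;-1 0 0 0.3 0 0 0;-1 0 0 0.3 0 0 0;1 0 0 0.3 0 0 0;1 0 0 0.3 0 0 0;1 0 0 0.3 0 0 0;1 0 0 0.3 0 0 0")

```text
time: 5.62
tcp_pos: [550.7, 114.8, 228.7]
ee_rot: [3.13, -0.3, 2.907]
contact_force: [0.1, 0.6, 0.5]
opening: 38.5
finger_force: 0.0
```

Call:
apply_moves(commands="1 0 0 0 0 0 0;1 0 0 0 0 0 0;1 0 0 0 0 0 0;1 0 0 0 0 0 0")

```text
time: 5.95
tcp_pos: [550.2, 114.5, 228.1]
ee_rot: [3.131, -0.302, 2.907]
contact_force: [0.7, -1.1, 5.1]
opening: 18.6
finger_force: 59.6
```

```bash
python3 - <<'E'
from kin import *
np.set_printoptions(precision=3,suppress=True)
s=status.observe();R=Ro.from_euler("xyz",s["ee_rot"]);g=s["tcp_pos"]+155*R.as_matrix()[:,2]
my=np.array([np.sin(.2345),np.cos(.2345),0]);c=np.array([551.26,191.96,48])
print(g,g@my,c@my,s["contact_force"],s["opening"]); dd=(c-g)@my
print(dd,cmd(s["tcp_pos"]+dd*my))
E
```

```text
[505.698 126.789  80.105] 240.82140010353152 314.7951319277659 [ 0.725 -1.136  5.141] 18.59036221858462
73.97373182423438 [0.    0.247 0.003 0.    0.    0.   ]
```

Call:
apply_moves(commands="1 0 0.04 0 0 0 0;1 0 0.08 0 0 0 0;1 0 0.12 0 0 0 0;1 0 0.16 0 0 0 0;1 0 0.2 0 0 0 0;1 0 0.23 0 0 0 0;1 0 0.25 0 0 0 0;1 0 0.25 0 0 0 0")

```text
time: 6.62
tcp_pos: [567.8, 189.3, 228.1]
ee_rot: [3.129, -0.302, 2.908]
contact_force: [1.8, 1.6, 5.5]
opening: 19.4
finger_force: 59.5
```

Call:
apply_moves(commands="1 0 0 0 0 0 0;-1 0 0 0 0 0 0;-1 0 0 0 0 0 0;-1 0 0 0 0 0 0;-1 0 0 0 0 0 0;-1 0 0 -0.15 0 0 0;-1 0 0 -0.3 0 0 0;-1 0 0 -0.3 0 0 0")

```text
time: 7.28
tcp_pos: [596.6, 180.5, 320.0]
ee_rot: [3.126, -0.294, 2.907]
contact_force: [1.6, 1.1, 0.7]
opening: 85.3
finger_force: 0.0
```

```bash
python3 - <<'E'
from kin import *
np.set_printoptions(precision=3,suppress=True)
my=np.array([np.sin(.2345),np.cos(.2345),0])
for k in range(2):
    P=par("wrist");im=save("wrist","w3")
    for l,zz in(("selector_top",94),("clip_point",48)):
        for r in models.landmark_of(l,"wrist"): X=onz("wrist",r["point"],zz,P);print(l,np.array(r["point"]),round(r["confidence"],2),X,X@my)
np.save("P3.npy",np.array(P,dtype=object),allow_pickle=True)
save("top","top3")
for l,zz in(("selector_top",94),("clip_point",48)):
    for c in("top","side"):
        if c=="side" and l=="selector_top": save("side","side3")
        for r in models.landmark_of(l,c): X=onz(c,r["point"],zz);print(c,l,np.array(r["point"]),round(r["confidence"],2),X,X@my)
cv2.imwrite("pics/c3.png",np.hstack([cv2.resize(im[180:420,220:540,::-1],(533,400)),cv2.resize(cv2.imread("pics/side3.png")[290:420,230:400],(260,200)).repeat(2,0)[:400]]))
s=status.observe();R=Ro.from_euler("xyz",s["ee_rot"]);g=s["tcp_pos"]+155*R.as_matrix()[:,2];print(g,g@my)
E
```

```text
selector_top [320.6 250.3] 0.8 [524.984 202.936  94.   ] 319.3655176631145
clip_point [313.2 294.5] 0.61 [552.776 191.957  48.   ] 315.1449473645192
selector_top [322.4 256.9] 0.62 [523.14  202.179  94.   ] 318.2007104054403
clip_point [318.6 298.8] 0.59 [549.74  194.094  48.   ] 316.51761978666565
top selector_top [162.6 295.3] 0.54 [521.266 207.633  94.   ] 323.0701608569761
side selector_top [375.6 303.4] 0.61 [473.507 109.183  94.   ] 216.21674518323778
side selector_top [320.6 326.3] 0.6 [523.171 202.443  94.   ] 318.4650002243067
top clip_point [175.2 281.6] 0.35 [547.73  194.481  48.   ] 316.4269430448961
side clip_point [306.9 345.6] 0.47 [549.772 193.515  48.   ] 315.9620548104997
side clip_point [206.1 325.4] 0.18 [719.653 212.941  48.   ] 374.32959435661314
[547.43  192.771 164.419] 314.69352774876006
```

View pics/c3.png

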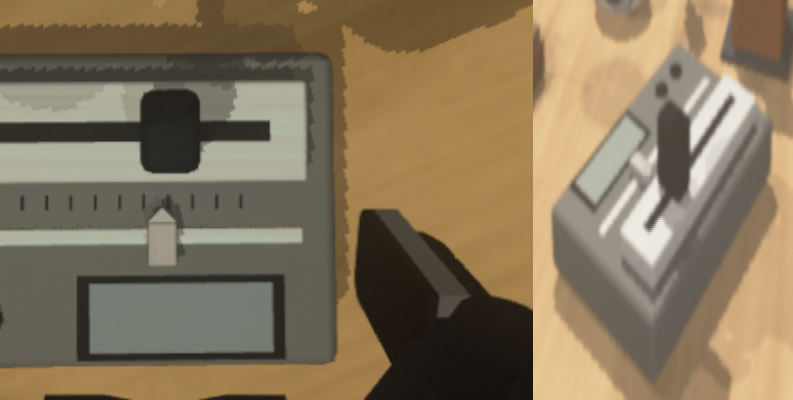

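```bash
python3 - <<'E'
from kin import *
np.set_printoptions(precision=3,suppress=True)
my=np.array([np.sin(.2345),np.cos(.2345),0])
P=[np.array(x,float) for x in np.load("P3.npy",allow_pickle=True)]
for px,z in(((322,256),94),((317.2,304),48),((317.5,322),48)): X=onz("wrist",px,z,P);print(X,X@my)
s=status.observe();R=Ro.from_euler("xyz",s["ee_rot"]);g=s["tcp_pos"]+155*R.as_matrix()[:,2];print(s["tcp_pos"],g,g@my,s["ee_rot"])
E
```

```text
[522.609 202.082  94.   ] 317.98294749077934
[552.868 192.377  48.   ] 315.57420782473247
[564.474 189.771  48.   ] 315.7361308910694
[592.516 180.495 312.208] [547.43  192.771 164.419] 314.69352774876006 [ 3.132 -0.306  2.906]
```

Selector is about 2.3 mm too far along, so I'll regrip and nudge it back.

Call:
apply_moves(commands="-1 0 0 0.15 0 0 0;-1 0 0 0.25 0 0 0;-1 0 0 0.3 0 0 0;-1 0 0 0.3 0 0 0;1 0 0 0.3 0 0 0;1 0 0 0.3 0 0 0;1 0 0 0.3 0 0 0;1 0 0 0.3 0 0 0")

```text
time: 8.55
tcp_pos: [568.3, 187.7, 229.3]
ee_rot: [3.13, -0.301, 2.907]
contact_force: [-0.1, -0.1, 0.8]
opening: 38.5
finger_force: 0.0
```

Call:
apply_moves(commands="1 0 0 0 0 0 0;1 0 0 0 0 0 0;1 0 0 0 0 0 0;1 0 -0.008 0 0 0 0;1 0 -0.008 0 0 0 0;1 0 -0.008 0 0 0 0;1 0 -0.008 0 0 0 0;1 0 -0.008 0 0 0 0")

```text
time: 9.22
tcp_pos: [567.2, 185.4, 228.8]
ee_rot: [3.13, -0.302, 2.907]
contact_force: [1.5, 0.6, 6.0]
opening: 19.2
finger_force: 59.9
```

Call:
apply_moves(commands="-1 0 0 0 0 0 0;-1 0 0 0 0 0 0;-1 0 0 0 0 0 0;-1 0 0 0 0 0 0;-1 0 0 -0.15 0 0 0;-1 0 0 -0.3 0 0 0;-1 0 0 -0.3 0 0 0;-1 0 0 -0.3 0 0 0")

```text
time: 9.88
tcp_pos: [594.7, 178.2, 317.3]
ee_rot: [3.128, -0.297, 2.907]
contact_force: [-0.6, -0.2, -0.2]
opening: 85.5
finger_force: 0.0
```

```bash
python3 - <<'E'
from kin import *
np.set_printoptions(precision=3,suppress=True)
my=np.array([np.sin(.2345),np.cos(.2345),0])
P=par("wrist");im=save("wrist","w4");g=cv2.cvtColor(im,7)
print(g[250,290:350:1]);print(g[318,295:340])
for row,lo,hi,z,dark in((250,295,350,94,1),(318,300,335,48,0)):
    r=g[row,lo:hi].astype(float); d=np.diff(r)
    a,b=(np.argmin(d),np.argmax(d)) if dark else (np.argmax(d),np.argmin(d))
    c=lo+(a+b)/2+.5; X=onz("wrist",(c,row),z,P); print(lo+a,lo+b,c,X@my)
E
```

```text
[42 43 42 41 42 40 41 40 40 38 34 33 33 34 34 36 37 36 35 34 36 34 34 37
 34 35 36 35 34 34 38 38 38 35 39 38 38 37 35 36 34 36 34 33 32 37 36 36
 39 37 37 39 37 38 38 37 39 42 43 44]
[177 177 178 178 179 178 178 178 178 179 178 178 178 163 137 130 140 151
 150 151 151 153 153 153 153 153 150 149 151 154 154 127 100 122 125 173
 177 178 177 177 177 178 178 178 179]
299 334 317.0 314.2079169681621
329 325 327.5 321.5645685190716
```

```bash
python3 - <<'E'
from kin import *
np.set_printoptions(precision=2,suppress=True,linewidth=200)
my=np.array([np.sin(.2345),np.cos(.2345),0])
P=par("wrist");im=save("wrist","w5");g=cv2.cvtColor(im,7)
for row in(240,245,265,270): print(row,g[row,290:350])
for row in(330,335): print(row,g[row,295:345])
for l,zz in(("selector_top",94),("clip_point",48)):
    for r in models.landmark_of(l,"wrist"): X=onz("wrist",r["point"],zz,P);print(l,np.array(r["point"]),round(r["confidence"],2),X,X@my)
for px,z in(((318,250),94),((319,250),94),((318,304),48),((319,304),48)): print(px,onz("wrist",px,z,P)@my)
E
```

```text
240 [171 156 155 156 156 156 155 156 157 156 156  72  37  33  33  34  33  34  36  34  34  36  36  34  37  33  33  34  36  35  32  34  34  31  34  35  35  34  34  34  35  32  33  31  32  32  33 113 120
 121 120 121 119 121 121 121 120 121 119 120]
245 [171 171 156 154 154 154 154 154 153 154 153  93  42  35  36  33  34  34  35  36  34  34  36  34  35  33  35  34  33  35  34  36  32  33  33  34  34  33  36  35  33  33  34  30  34  33  32 113 118
 120 119 120 118 119 120 118 119 118 119 120]
265 [175 177 175 176 176 176 176 176 175 173 161  97  45  38  40  40  41  42  42  41  41  41  42  41  41  42  41  41  41  41  39  39  40  42  38  40  41  40  38  39  39  39  39  37  35  35  34  90 118
 121 122 169 175 176 176 175 175 175 175 174]
270 [176 178 177 177 177 177 177 177 177 177 177 103  46  39  38  40  40  41  42  42  42  40  42  42  40  41  42  41  43  41  42  40  38  42  42  40  40  41  39  39  39  37  39  38  36  37  34 128 172
 174 175 175 175 175 174 175 177 176 176 175]
330 [ 97  99  97  98  98  97  98  97  98  97  97  97  98  96  97  98  86 128 148 154 152 152 152 152 153 153 152 154 152 149 150 153 150 124  74  69  68  68  68  93  97  98  97  97  97  97  97  96  96
  97]
335 [ 98  98  97  98  99  97  97  97  97  96  98  97  97  96  96  98  84 134 141 152 152 152 152 154 153 152 151 155 151 148 150 152 150 123  86  95  96  97  98  98  98  97  97  98  96  97  96  97  98
  97]
selector_top [320.7 258.3] 0.88 [523.93 198.9   94.  ] 315.1913185243758
clip_point [318.9 299.9] 0.98 [550.91 191.91  48.  ] 314.6684039997174
(318, 250) 313.71969612556313
(319, 250) 314.2703078404453
(318, 304) 314.0590700953051
(319, 304) 314.72654054794964
```

```bash
python3 - <<'E'
from kin import *
np.set_printoptions(precision=3,suppress=True)
a=onz("top",(135+387/2.8,235+122/2.8),0);b=onz("top",(135+495/2.8,235+110/2.8),0);c=onz("top",(135+403/2.8,235+228/2.8),0);print(a,b,c,"yaw",np.arctan2((b-a)[0],-(b-a)[1]),np.arctan2((a-c)[1],(a-c)[0]))
R=tool(3.04,.3);z=R.as_matrix()[:,2];G=np.array([520,-55,235])
print(cmd(G-155*z,R),clear(G-155*z,R,146))
print(cmd(status.observe()["tcp_pos"]+np.array([0,0,80])))
E
```

```text
[554.725  -9.79    0.   ] [564.557 -94.64    0.   ] [471.778 -22.927   0.   ] yaw 0.1153608176012647 0.15707379727505572
[-0.025 -0.788 -0.267  0.015 -0.003 -0.041] (140.5, -0.18)
[ 0.081  0.002 -0.254  0.     0.     0.   ]
```

```bash
python3 - <<'E'
from kin import *
np.set_printoptions(precision=3,suppress=True)
R=tool(np.pi+.13,.3);z=R.as_matrix()[:,2];G=np.array([520,-55,235])
print(cmd(G-155*z,R))
E
```

```text
[-0.016 -0.754 -0.264  0.037 -0.002 -0.111]
```

Call:
apply_moves(commands="-1 0.04 0 -0.13 0 0 0;-1 0.08 0 -0.25 0 0 0;-1 -0.016 -0.754 -0.264 0.037 -0.002 -0.111;-1 -0.016 -0.754 -0.264 0.037 -0.002 -0.111;-1 -0.016 -0.754 -0.264 0.037 -0.002 -0.111;-1 -0.016 -0.754 -0.264 0.037 -0.002 -0.111;-1 -0.016 -0.754 -0.264 0.037 -0.002 -0.111;-1 -0.016 -0.754 -0.264 0.037 -0.002 -0.111")

```text
time: 10.75
tcp_pos: [564.5, -52.6, 382.6]
ee_rot: [3.141, -0.302, -3.014]
contact_force: [-0.6, -0.3, -0.3]
opening: 85.3
finger_force: 0.0
```

Call:
apply_moves(commands="-1 0 0 0 0 0 0;-1 0 0 0 0 0 0;-1 0 0 0 0 0 0")

```text
time: 11.0
tcp_pos: [565.9, -48.4, 383.6]
ee_rot: [3.138, -0.299, -3.011]
contact_force: [0.5, 0.2, 0.1]
opening: 85.6
finger_force: 0.0
```

```bash
python3 - <<'E'
from kin import *
np.set_printoptions(precision=3,suppress=True)
s=status.observe();R=Ro.from_euler("xyz",s["ee_rot"]);print(s["tcp_pos"],s["ee_rot"],"G",s["tcp_pos"]+155*R.as_matrix()[:,2])
P=par("wrist");save("wrist","w6");np.save("P6.npy",np.array(P,dtype=object),allow_pickle=True)
for l,zz in(("probe",60),("holder",0),("probe_tip",10),("target",78)):
    for r in models.landmark_of(l,"wrist"): print(l,np.array(r["point"]),round(r["confidence"],2),onz("wrist",r["point"],zz,P))
E
```

```text
[565.858 -48.409 383.598] [ 3.138 -0.299 -3.011] G [520.569 -53.822 235.461]
probe [290.3 404.7] 0.88 [615.308 -63.949  60.   ]
probe [318.6 288. ] 0.85 [519.416 -53.476  60.   ]
holder [319.3 287.6] 0.87 [523.81  -52.026   0.   ]
target [ 56.9 265. ] 0.73 [ 526.098 -253.605   78.   ]
```

View pics/w6.png

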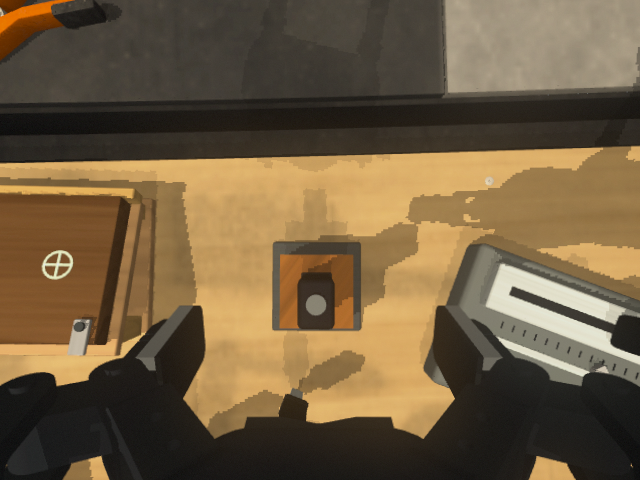

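```bash
python3 - <<'E'
from kin import *
np.set_printoptions(precision=3,suppress=True)
P=[np.array(x,float) for x in np.load("P6.npy",allow_pickle=True)]
T=onz("wrist",(316,305),148,P);print("top",T)
im=cv2.cvtColor(cv2.imread("pics/w6.png"),6)
for l in((275,244),(359,244),(275,328),(359,328)): print(onz("wrist",l,3,P))
R=tool(np.pi+.13,.3);z=R.as_matrix()[:,2]
G=np.array([521.5,-53.5,110])
print(cmd(G-155*z,R), "then z", cmd(G-155*z-[0,0,0],R)[2])
G2=G+[0,0,60];print(cmd(G2-155*z,R))
E
```

```text
top [522.331 -54.91  148.   ]
[ 487.397 -100.034    3.   ]
[476.842 -19.412   3.   ]
[567.42  -89.262   3.   ]
[556.999  -9.208   3.   ]
[-0.125 -0.     0.404  0.     0.001  0.001] then z 0.4038
[-0.067  0.     0.212  0.     0.001  0.001]
```

Holder and probe are square to the image, with the probe's top disc at (316,305). The mark (ring with cross) is at (57,265). Descending to grip.

Call:
apply_moves(commands="-1 -0.067 -0.004 0.21 0 0 0;-1 -0.067 -0.004 0.21 0 0 0;-1 -0.096 -0.004 0.31 0 0 0;-1 -0.123 -0.004 0.404 0 0 0;-1 -0.123 -0.004 0.404 0 0 0;-1 -0.123 -0.004 0.404 0 0 0;1 -0.123 -0.004 0.404 0 0 0;1 -0.123 -0.004 0.404 0 0 0")

```text
time: 11.92
tcp_pos: [567.7, -50.0, 260.8]
ee_rot: [3.141, -0.292, -3.012]
contact_force: [-0.8, 0.1, 0.4]
opening: 63.7
finger_force: 0.0
```

Call:
apply_moves(commands="1 0 0 0 0 0 0;1 0 0 0 0 0 0;1 0 0 0 0 0 0;1 0 0 0 0 0 0;1 0 0 0 0 0 0;1 0 0 0 0 0 0")

```text
time: 12.42
tcp_pos: [566.9, -50.1, 259.6]
ee_rot: [3.14, -0.295, -3.012]
contact_force: [0.0, 0.3, 4.0]
opening: 21.3
finger_force: 59.0
```

```bash
python3 - <<'E'
from kin import *
np.set_printoptions(precision=3,suppress=True)
s=status.observe();R=Ro.from_euler("xyz",s["ee_rot"]);print(s["tcp_pos"],s["ee_rot"],"G",s["tcp_pos"]+155*R.as_matrix()[:,2],s["opening"],s["contact_force"],s["finger_force"])
json.dump([s["tcp_pos"].tolist(),s["ee_rot"].tolist()],open("grasp.json","w"))
for c in("wrist","top"):
    vision.get_image(c)
print(cmd(s["tcp_pos"]+[0,0,75]))
E
```

```text
[566.901 -50.136 259.629] [ 3.14  -0.295 -3.012] G [522.212 -55.783 111.319] 21.34136749296294 [0.016 0.305 3.954] 59.01475489139557
[ 0.073  0.    -0.239  0.     0.     0.   ]
```

Call:
apply_moves(commands="1 0.02 0 -0.06 0 0 0;1 0.04 0 -0.12 0 0 0;1 0.055 0 -0.18 0 0 0;1 0.085 0 -0.28 0 0 0;1 0.11 0 -0.37 0 0 0;1 0.11 0 -0.37 0 0 0;1 0.11 0 -0.37 0 0 0")

```text
time: 13.1
tcp_pos: [567.8, -50.2, 375.6]
ee_rot: [3.141, -0.292, -3.012]
contact_force: [-0.1, -0.4, -1.7]
opening: 21.3
finger_force: 59.2
```

```bash
python3 - <<'E'
from kin import *
np.set_printoptions(precision=2,suppress=True)
s=status.observe();print(s["tcp_pos"],s["opening"],s["contact_force"],s["joint_positions"])
P6=[np.array(x,float) for x in np.load("P6.npy",allow_pickle=True)]
def cen(path,x0,y0,x1,y1,th):
    im=cv2.imread(path)[y0:y1,x0:x1]; g=cv2.cvtColor(im,6)>th; yy,xx=np.nonzero(g); return (x0+(xx.min()+xx.max())/2,y0+(yy.min()+yy.max())/2),(xx.min()+x0,xx.max()+x0,yy.min()+y0,yy.max()+y0)
m6=cen("pics/w6.png",35,242,82,290,160); print(m6)
mt=[cen("pics/top0.png",*b,140) for b in((383,284,402,305),(413,284,430,300),(441,280,460,297))]; print(mt)
X,e=tri(ray("wrist",m6[0],P6),ray("top",mt[0][0])); print("target tri",X,e)
save("side","s7")
for l in("target",): print([(r["point"],r["confidence"]) for r in models.landmark_of(l,"side")])
A=onz("top",mt[0][0],X[2]);B=onz("top",mt[2][0],X[2]);d=A-B;print(A,B,np.linalg.norm(d),"yaw",np.arctan2(-d[0],d[1]))
P=par("wrist");save("wrist","w7");np.save("P7.npy",np.array(P,dtype=object),allow_pickle=True)
for l in("target","stand"): print([(r["point"],r["confidence"]) for r in models.landmark_of(l,"wrist")])
E
```

```text
[567.77 -50.23 375.64] 21.263415725536543 [-0.09 -0.39 -1.73] [-0.15  0.31  1.7  -0.08  1.41 -1.82]
((np.float64(57.0), np.float64(264.0)), (np.int64(42), np.int64(72), np.int64(250), np.int64(278)))
[((np.float64(392.0), np.float64(294.0)), (np.int64(387), np.int64(397), np.int64(289), np.int64(299))), ((np.float64(422.0), np.float64(291.5)), (np.int64(418), np.int64(426), np.int64(288), np.int64(295))), ((np.float64(450.0), np.float64(288.0)), (np.int64(445), np.int64(455), np.int64(283), np.int64(293)))]
target tri [ 525.62 -259.14   70.06] [np.float64(0.6001969359369047), np.float64(0.6001969359368675)]
[([286.1, 284.0], 0.42)]
[ 525.05 -259.34   70.06] [ 537.09 -382.45   70.06] 123.69230807605037 yaw 0.0975041907086623
[([47.8, 261.7], 0.93)]
[([31.5, 266.0], 0.87)]
```

View pics/w7.png

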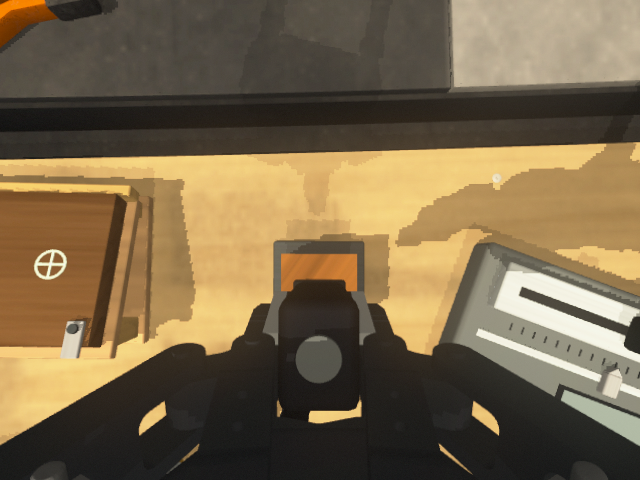

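```bash
cat > tgt.py <<'E'
from kin import *
np.set_printoptions(precision=4,suppress=True)
gp,ge=json.load(open("grasp.json")); Rg=Ro.from_euler("xyz",ge)
tipT=Rg.inv().apply(np.array([522.2,-54.8,10])-gp)   # tip in tool
Rpt=Rg.inv()*Ro.from_euler("z",.13)
def goal(tip,psi):
    Rp=Ro.from_euler("z",psi)*Ro.from_rotvec([0,-np.radians(15),0]); R=Rp*Rpt.inv()
    return np.array(tip)-R.apply(tipT),R,Rp
def tipnow():
    s=status.observe();R=Ro.from_euler("xyz",s["ee_rot"]);return s["tcp_pos"]+R.apply(tipT),R*Rpt,s
E
python3 - <<'E'
from tgt import *
P6,P7=[[np.array(x,float) for x in np.load(f"P{i}.npy",allow_pickle=True)] for i in(6,7)]
g=cv2.cvtColor(cv2.imread("pics/w7.png")[242:290,28:75],6)>165;yy,xx=np.nonzero(g);c7=(28+(xx.min()+xx.max())/2,242+(yy.min()+yy.max())/2);print(c7)
X,e=tri(ray("wrist",(57,264),P6),ray("top",(392.,294)),ray("wrist",c7,P7));print(X,e)
psi=.0975;T=np.array([525.6,-259,72]);_,_,Rp=goal(T,psi);M=Rp.as_matrix()
p,R,_=goal(T+M[:,2]*70+M[:,0]*40,psi)
print(tipnow()[:2][0],p,cmd(p,R),clear(p,R,146))
pm,Rm,_=goal(T+M[:,2]*70+M[:,0]*40+[0,100,30],psi);print(cmd(pm,Rm))
E
```

```text
(np.float64(50.0), np.float64(264.0))
[ 525.9119 -259.0504   69.9856] [np.float64(0.289897650428072), np.float64(0.9108285004534425), np.float64(0.6213159703439243)]
[520.3826 -54.4832 122.5598] [ 525.0257 -260.2317  402.7195] [ 0.2479 -0.6767 -0.0325 -0.0013 -0.085   0.0102] (129.9, -0.53)
[ 0.2361 -0.3459 -0.1399 -0.0013 -0.085   0.0102]
```

Call:
apply_moves(commands="1 0.236 -0.346 -0.14 0 -0.085 0.01;1 0.236 -0.346 -0.14 0 -0.085 0.01;1 0.236 -0.346 -0.14 0 -0.085 0.01;1 0.248 -0.677 -0.033 0 -0.085 0.01;1 0.248 -0.677 -0.033 0 -0.085 0.01;1 0.248 -0.677 -0.033 0 -0.085 0.01;1 0.248 -0.677 -0.033 0 -0.085 0.01;1 0.248 -0.677 -0.033 0 -0.085 0.01")

```text
time: 14.02
tcp_pos: [524.8, -261.6, 402.8]
ee_rot: [-3.141, -0.033, -3.046]
contact_force: [-0.4, -0.4, -2.2]
opening: 21.0
finger_force: 59.5
```

Call:
apply_moves(commands="1 0 0 0 0 0 0;1 0 0 0 0 0 0;1 0 0 0 0 0 0;1 0 0 0 0 0 0")

```text
time: 14.35
tcp_pos: [526.0, -259.2, 405.3]
ee_rot: [-3.138, -0.029, -3.042]
contact_force: [0.3, -0.3, -2.3]
opening: 21.5
finger_force: 59.5
```

```bash
python3 - <<'E'
from tgt import *
t,Rp,s=tipnow();print(t,Rp.as_matrix()[:,2],s["contact_force"],s["opening"])
P=par("wrist");save("wrist","w8");np.save("P8.npy",np.array(P,dtype=object),allow_pickle=True)
print([(r["point"],r["confidence"]) for r in models.landmark_of("target","wrist")])
print(proj("wrist",t,P))
im=save("side","s8"); 
w=cv2.imread("pics/w8.png")
cv2.imwrite("pics/c8.png",np.vstack([np.hstack([w,np.zeros((480,160,3),np.uint8)])[:420],cv2.resize(im[170:290,250:470,::-1],(330,180)).copy() if 0 else np.hstack([cv2.resize(im[170:290,250:470,::-1],(330,180)),np.zeros((180,470,3),np.uint8)])]))
E
```

```text
[ 548.19   -257.0293  152.6103] [-0.262  -0.0218  0.9648] [ 0.2512 -0.3271 -2.3441] 21.504387813526918
[([315.8, 239.2], 0.75)]
[[319.9684 299.3222]]
```

View pics/c8.png

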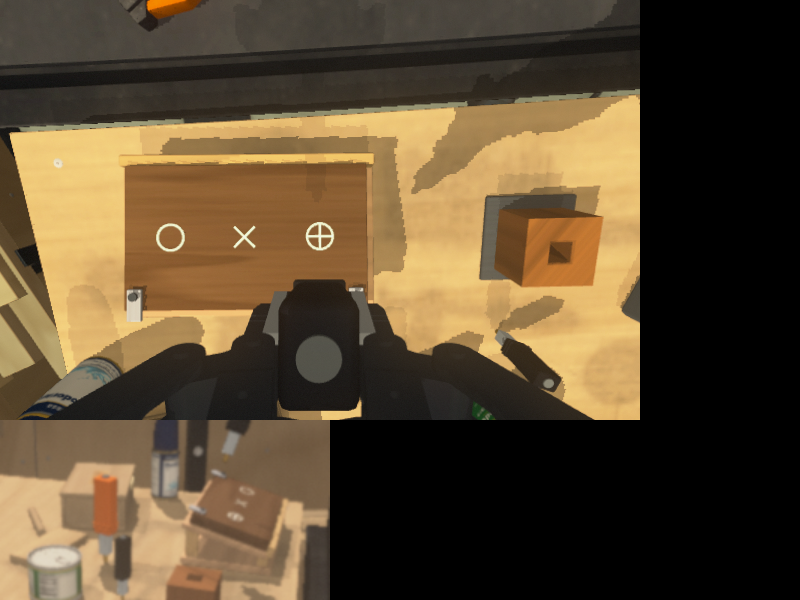

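```bash
python3 - <<'E'
from tgt import *
P6,P7,P8=[[np.array(x,float) for x in np.load(f"P{i}.npy",allow_pickle=True)] for i in(6,7,8)]
g=cv2.cvtColor(cv2.imread("pics/w8.png"),6)
def cen(x0,y0,x1,y1):
    yy,xx=np.nonzero(g[y0:y1,x0:x1]>150); return (x0+(xx.min()+xx.max())/2,y0+(yy.min()+yy.max())/2),np.ptp(xx),np.ptp(yy)
c=[cen(300,218,340,256),cen(150,218,192,256)];print(c)
X,e=tri(ray("wrist",(57,264),P6),ray("top",(392.,294)),ray("wrist",(50,264),P7),ray("wrist",c[0][0],P8));print(X,e)
X2,e=tri(ray("wrist",(57,264),P6),ray("wrist",(50,264),P7),ray("wrist",c[0][0],P8));print(X2,e)
X3,e=tri(ray("side",(286.1,284)),ray("wrist",c[0][0],P8));print(X3,e)
z=X[2];A=onz("wrist",c[0][0],z,P8);B=onz("wrist",c[1][0],z,P8);d=A-B;print(A,np.linalg.norm(d),np.arctan2(-d[0],d[1]))
C=onz("top",(450,288),z);print(C,B)
t,Rp,s=tipnow();M=Rp.as_matrix()
for k in(0,34,50): print("side proj",proj("side",t+M[:,2]*k))
for q in(X,X2): print("side mark proj",proj("side",q),"top",proj("top",q))
s8=cv2.imread("pics/s8.png");gg=cv2.cvtColor(s8,6)[255:275,398:410] if 0 else None
cv2.imwrite("pics/c9.png",cv2.resize(s8[170:270,340:440],(600,600),interpolation=cv2.INTER_CUBIC))
E
```

```text
[((np.float64(319.5), np.float64(236.0)), np.int64(27), np.int64(28)), ((np.float64(170.0), np.float64(237.0)), np.int64(28), np.int64(28))]
[ 526.0274 -259.4121   69.4521] [np.float64(0.23699945737270564), np.float64(1.0074819436578475), np.float64(0.567187947907985), np.float64(0.36604822770055934)]
[ 526.4533 -259.6518   68.8232] [np.float64(0.15794706757162505), np.float64(0.1701724342945733), np.float64(0.015308679527625903)]
[ 676.7093 -208.3741  -96.4032] [np.float64(121.05674140515777), np.float64(121.0567414051576)]
[ 526.3003 -259.6619   69.4521] 122.36044929115751 0.10890425076307737
[ 537.068  -382.6387   69.4521] [ 539.5995 -381.2974   69.4521]
side proj [[397.8731 197.0603]]
side proj [[402.91   183.0599]]
side proj [[405.3375 176.3176]]
side mark proj [[405.2574 233.1861]] top [[391.9776 293.5122]]
side mark proj [[405.0825 233.3795]] top [[392.0343 293.2903]]
```

View pics/c9.png

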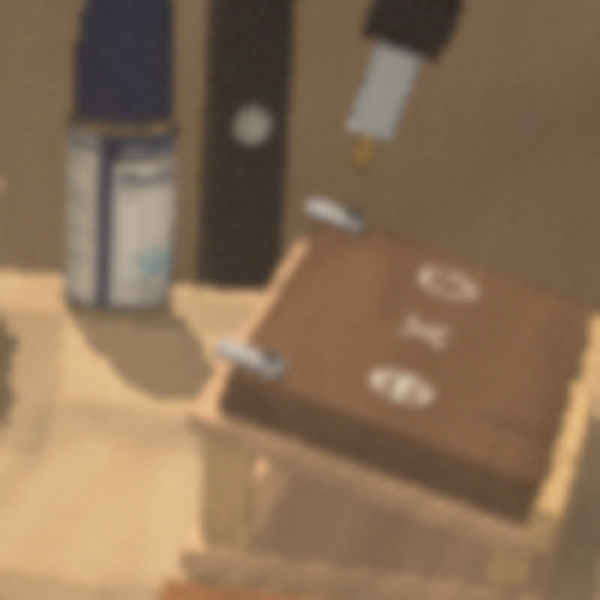

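The side crop shows the brass tip at about (400,198) and the mark at (407,234). Both agree with my predictions up to a common bias of about 2 px, so I'll approach to 8 mm above the mark.

```bash
cat >> tgt.py <<'E'
T=np.array([526.3,-259.6,69.2]); PSI=.105
def to(h):
    M=goal(T,PSI)[2].as_matrix(); p,R,_=goal(T+M[:,2]*h,PSI); return cmd(p,R)
def rel():
    M=goal(T,PSI)[2].as_matrix(); t,Rp,s=tipnow(); return M.T@(t-T),np.degrees(np.arccos(Rp.as_matrix()[:,2]@M[:,2])),M
def force(n=6):
    M=goal(T,PSI)[2].as_matrix(); F=[];
    for i in range(n): F.append(status.observe()["contact_force"]); vision.get_image("top")
    F=np.array(F); return (F@M).mean(0),(F@M).std(0)
E
python3 - <<'E'
from tgt import *
print(rel()[:2],to(8)); print(force())
E
```

```text
(array([42.7801, -0.2624, 74.9687]), np.float64(0.4293546984214513)) [ 0.069  -0.0032  0.2543 -0.0015  0.0014 -0.0016]
(array([-0.077 ,  0.3386, -1.9506]), array([0.3498, 0.2414, 0.5629]))
```

Call:
apply_moves(commands="1 0.069 -0.003 0.13 -0.001 0.001 -0.002;1 0.069 -0.003 0.18 -0.001 0.001 -0.002;1 0.069 -0.003 0.22 -0.001 0.001 -0.002;1 0.069 -0.003 0.254 -0.001 0.001 -0.002;1 0.069 -0.003 0.254 -0.001 0.001 -0.002;1 0.069 -0.003 0.254 -0.001 0.001 -0.002;1 0.069 -0.003 0.254 -0.001 0.001 -0.002;1 0.069 -0.003 0.254 -0.001 0.001 -0.002")

```text
time: 15.47
tcp_pos: [504.0, -264.2, 331.1]
ee_rot: [-3.139, -0.03, -3.037]
contact_force: [-0.2, 0.6, -1.7]
opening: 21.4
finger_force: 59.5
```

```bash
python3 - <<'E'
from tgt import *
print(force());
for i in range(3): print(rel()[:2]); vision.get_image("top")
print(to(2),to(0)); save("side","s10")
t,Rp,s=tipnow();print(proj("side",t),proj("side",T),s["time"])
E
```

```text
(array([-0.2361,  0.395 , -1.78  ]), array([0.2864, 0.497 , 0.3038]))
(array([ 0.2472, -1.0937,  8.2261]), np.float64(0.13203936043896153))
(array([ 0.0688, -1.0007,  8.0938]), np.float64(0.11340692604799094))
(array([-0.0167, -0.9528,  8.0172]), np.float64(0.10504456472738788))
[-0.0067  0.0018  0.0188 -0.0005  0.0003  0.    ] [-0.0086  0.0018  0.0252 -0.0005  0.0003  0.    ]
[[406.4237 230.1065]] [[405.1541 233.2433]] 15.9667
```

Call:
apply_moves(commands="1 -0.003 0.003 0.01 0 0 0;1 -0.006 0.003 0.02 0 0 0;1 -0.0085 0.003 0.025 0 0 0;1 -0.0085 0.003 0.025 0 0 0;1 -0.0085 0.003 0.025 0 0 0;1 -0.0085 0.003 0.025 0 0 0")

```text
time: 16.47
tcp_pos: [505.3, -262.6, 321.8]
ee_rot: [-3.141, -0.032, -3.037]
contact_force: [0.0, 0.8, -1.6]
opening: 21.1
finger_force: 59.6
```

```bash
python3 - <<'E'
from tgt import *
print(force(),rel()[:2])
E
```

```text
(array([-0.3629,  0.2174, -1.4163]), array([0.484 , 0.3344, 0.3478])) (array([ 0.2094, -0.1074,  0.0186]), np.float64(0.10249369359704887))
```

Call:
apply_moves(commands="1 -0.0015 0 0.005 0 0 0;1 -0.003 0 0.0097 0 0 0;1 -0.003 0 0.0097 0 0 0;1 -0.003 0 0.0097 0 0 0;1 -0.003 0 0.0097 0 0 0")

```text
time: 17.18
tcp_pos: [506.1, -262.7, 319.2]
ee_rot: [-3.141, -0.032, -3.037]
contact_force: [0.3, 0.1, 0.8]
opening: 21.0
finger_force: 59.8
```

```bash
python3 - <<'E'
from tgt import *
print(force(8),rel()[:2])
E
```

```text
(array([-0.2356, -0.0699,  0.6614]), array([0.594 , 0.5741, 0.3523])) (array([ 0.2679, -0.167 , -3.0355]), np.float64(0.1115163974186704))
```

Contact is at the predicted height: the net force of 2.4 N means about 3 mm of compression. I'll go 3 mm more.

Call:
apply_moves(commands="1 -0.0015 0 0.005 0 0 0;1 -0.003 0 0.0097 0 0 0;1 -0.003 0 0.0097 0 0 0;1 -0.003 0 0.0097 0 0 0;1 -0.003 0 0.0097 0 0 0;1 -0.003 0 0.0097 0 0 0")

```text
time: 18.08
tcp_pos: [506.9, -262.6, 316.2]
ee_rot: [-3.141, -0.032, -3.037]
contact_force: [-0.5, -0.1, 2.2]
opening: 21.1
finger_force: 60.0
```

```bash
python3 - <<'E'
from tgt import *
print(force(12),rel()[:2],status.observe()["time"])
save("side","s11");s8=cv2.imread("pics/s11.png")
o=np.hstack([cv2.resize(s8[170:270,340:440],(400,400),interpolation=2),cv2.resize(cv2.imread("pics/s11.png")[270:420,230:380],(400,400),interpolation=2)])
cv2.imwrite("pics/c11.png",o)
E
```

```text
(array([ 0.3111, -0.3211,  1.9823]), array([0.3849, 0.5875, 0.602 ])) (array([ 0.2497, -0.135 , -6.1227]), np.float64(0.1051224559517674)) 18.6833
```

View pics/c11.png

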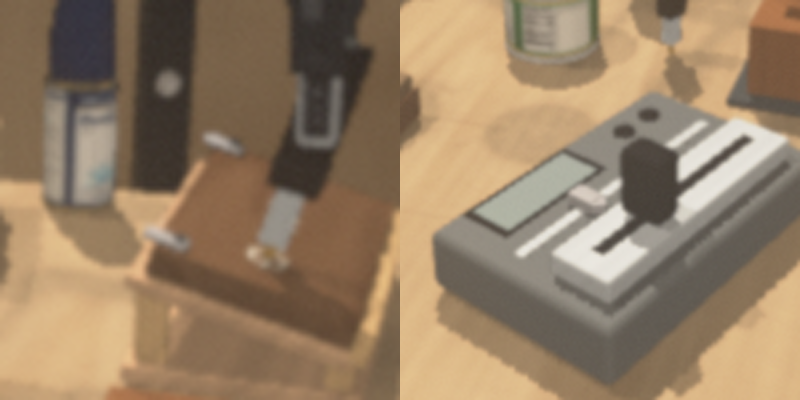

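The side view shows the tip on the ringed cross and the selector level with the clip. The net force of about 3.8 N puts the plunger about half in, so I'll hand the job in.

```bash
python3 -c "
from plant import finish_job
print(finish_job())"
```

```text
the job is handed in; nothing more can be done
None
```

The job is handed in at about 18.7 s: by my camera measurements the selector is within about 1 mm of the clip pointer, and the probe is held square on the ringed-cross mark with its tip about half pushed in (about 3.8 N).

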